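# Raise the counterweighted guard bar and push the plug-in unit home

### The arm

A 6-joint arm with a two-finger parallel gripper is mounted at the origin on the work surface. World frame = base frame: x ahead of the robot, y to its left, z up, the work surface at z = 0. Lengths are in m, angles in rad, forces in N, time in s.
With the tool pointing down it reaches from about 0.25 to 0.725 m from the base axis. Payload 4 kg.
Tool frame: the origin (TCP) lies where the fingers leave the gripper's body, on its centre line; the fingertips stand 73 mm ahead of it and the grasp point (between the pads) lies 54 mm ahead of it (bot.tip_reach is the z of the fingertips in the tool frame, in m); z points along the fingers, x is the direction in which the jaws open and shut, and the axes are right-handed (so a half turn about z gives the same grasp; the last joint's range is limited). The gripper opens to 85 mm and grips with 20 to 120 N. Pads are 22 mm wide; open, the fingers measure 114 mm over their backs; the gripper's body (76 mm by 85 mm) begins 54 mm behind the grasp point. The pads swing forward as they close: fully open they stand 13 mm farther back than shut.
Start: joints at [1.179, 0.241, 0.005, 1.335, 0, 1.571], TCP at [0.191, 0.462, 0.304] pointing down, gripper open.
Joint ranges: [-2.72, 2.72], [-1.05, 1.87], [-1.09, 1.28], [-1.99, 2.15], [-1.42, 1.44], [-3.14, 3.14]. Speed limits (rad/s): [2.79, 2.79, 3.14, 3.14, 3.14, 3.14].

### API

Orientations are given as a unit quaternion [x, y, z, w].
In Python, from workcell import bot, vision, job_done gives the robot as it stands.
- The arm moves only by the tool drive_tool, never from a script. Its argument "steps" is one flat list of numbers, 7 for each row, row after row: the shift along the tool's x, y, z in m, then the turn, a rotation vector about the tool's x, y, z in degrees, then the closure, from -1 (fully open) to 1 (shut). A call has 1 to 8 rows; each row shifts and turns the commanded pose from where the row before left it, along the tool's axes as they then stand; what a row does not reach is not made up. A row lasts 1/12 s, in which the tool goes at most 41.7 mm and 7.16 degrees, less where a joint would pass 70% of its speed; a pose out of reach is approached as far as the arm can. A call is refused whole if a number of a shift passes 0.0417 or a number of a turn 7.16, either way. A call with a gripper value outside its range is refused whole. The fingers move at their own pace and stop on an object; the grip force is fixed at half the most. Time passes only in rows, so rows that do not move let the fingers close. It gives the time, the measured TCP pose, the force and the opening at its end, in the units of the state.
- bot.get_obs(): the state, without advancing time (a new reading comes with each control period).
- vision.camera(name): name is "scene" or "top"; returns (picture, depth): 480x640x3 uint8, red, green, blue; 480x640 float32, m along the optical axis (not along the pixel's ray), 0 where there is no reading.
- vision.camera_model(name): a dict with "mtx" (3x3 intrinsics, pixels), "rvec" (rotation vector, rad) and "tvec" (3), from world to camera coordinates, as OpenCV has them. Camera axes: x right, y down, z forward; pixel columns grow to the right and rows downward; lengths in m; the calibration is good to about 2 mm. A picture is of the moment at which its call begins. camera_model takes no time and is no camera call.
- job_done(): hands the job in, once; it reports no verdict.
The state is a dict: "clock": time; "joint_pos": joint angles; "joint_vel": joint speeds; "tau": joint torques, N m; "eef_pos": TCP position; "tool_rot": TCP orientation; "ft_force": force on the tool from outside, world axes, zero at the start; "ft_torque": the same for the moment, N m; "grip_width": finger opening in m.
Only numpy, scipy, OpenCV 4.12 (cv2) and the standard library are available. Lean on these libraries where they do the work, as an engineer would, in place of code of your own. Each camera call takes 0.05 s, during which the arm holds its last target.

### The job

On the swap-meet test table, push the red-and-white guard bar up with the fingertips past its balance point so that it stays raised by itself, and then push the green plug-in unit along its lane until it sits fully home against the blue dock. Only push: do not grip or lift the bar or the unit, be gentle with both, and leave the things around alone.

Things in the scene. Friction and masses are not known exactly. Their poses are not given: they have to be found in the camera images.
- station: Docking station, fixed. Origin: on the table, mid-lane below the guard bar. x points along the lane towards the dock (the way the unit is pushed), y to the bar's hinge side. Lane plate 104 mm wide, top 8 mm above the table, x -160 to +80 mm; kerbs 10 mm wide, inner faces y +-39 mm, 26 mm high. Hinge post at y +115 mm (100 high), bar's rest post at y -62 mm (77 high), free table beyond y -75.
- station_hinge (a point): Centre of the guard bar's hinge, at (0, +115, +85) mm in the station's frame; fixed. The hinge axis runs along the station's x axis.
- barrier (a joint): Angle of the guard bar, rad: 0 = at rest, level across the lane 85 mm above the table; grows as the free end rises; 1.5 = fully raised, nearly upright, at its stop. The counterweight behind and above the hinge puts the balance point near 1.0: below it the bar falls back to 0, above it it swings on by itself, damped, to 1.5 within 1 to 3 s and stays. About 1 N up at the free end lifts it.
- barrier_tip (a point): Centre of the yellow cross handle (round, 16 mm diameter, 70 mm long, parallel to the station's x) at the free end of the red-and-white guard bar (16 mm diameter), 235 mm from the hinge axis, on the station's -y side at rest. It can be pushed from below and from outside, up and towards the hinge. At rest 85 mm above the table with free space below.
- unit_center (a point): Centre of the loose green plug-in unit: box 100 mm long (its x, along the lane), 70 wide, 95 high, about 0.55 kg, standing on the lane between the kerbs (4 mm play each side) before the lowered guard bar, which blocks its way; aluminium panel on its -x side, to be pushed. The point is 47.5 mm above its underside, 55.5 mm above the table. It slides at about 2 to 9 N.
- dock (a point): Where unit_center is when the unit is fully home against the dock: (+30, 0, +55.5) mm in the station's frame; fixed. The blue dock housing's upright face is at station x = +80 mm; the housing is 80 mm deep, 200 mm wide and 60 mm high.
- meter: Bystander: yellow handheld meter lying flat, 150 x 80 x 34 mm (a dial adds 8 mm), loose. Origin under its centre.
- mug: Bystander: blue mug, 80 mm wide plus its handle, 90 mm high, loose. Origin under its centre.
- driver: Bystander: screwdriver with red handle lying along its own x axis, 180 mm long, loose.
- jar: Bystander: small amber jar with steel lid, 56 mm diameter, 70 mm high, loose. Origin under its centre.
Things that resemble listed ones, but are neither listed nor needed, are in the scene too. Leave any orange look-alike of the part that bears unit_center alone.

How it is judged:
On the way, in this order (a step that is already met when the one before it is completed fails the run):
1. the guard bar stands raised by itself, untouched (value of joint barrier above 1.38 rad and contact force between each of the fingers, the arm and barrier below 0.3 N), for 0.2 s.
2. the unit is fully home against the dock (x of unit_center in the frame of station above 0.026 m), for 0.2 s.
At the end, for the whole second after the job is handed in: The guard bar stays raised by itself (joint above 1.38 rad) and the unit stands upright in the lane, at rest, within 4 mm of the dock face (value of joint barrier above 1.38 rad and x of unit_center in the frame of station above 0.026 m and distance between unit_center and dock below 0.009 m and angle between unit_center's own z axis and vertical below 0.06 rad and linear speed of unit below 0.02 m/s); the robot touches nothing.
It fails at once if the unit is lifted off the lane or tipped (height (world z) of unit_center above 0.068 m or angle between unit_center's own z axis and vertical above 0.2 rad).
It fails at once if the guard bar is gripped or forced (over 25 N) (contact force between the fingers and barrier above 25 N).
It fails at once if the unit is gripped or rammed (over 36 N) (contact force between the fingers and unit above 36 N).
It fails at once if a bystander is moved by more than 25 mm (distance of any of meter, mug, driver, jar from where it was at the start of the episode above 0.025 m).
It also fails if it takes over 50 s, if anything falls off the work surface, if the arm or the gripper's body presses on something with over 40 N, if the wrist force passes 120 N, or if a joint passes its speed limit or range.

## Working session

There is one attempt and no reset: what is moved stays moved. The work goes in short steps, Python scripts to look and compute and a tool call to move; the robot and the scene stay as the last step left them, time stands still between calls to the robot, and variables do not carry over. Pictures are saved under pics/ and viewed, and the job is handed in when it is done.

Besides the shell and the picture viewer there is one more tool, called after "Emit:" as name(argument=value, ...) on one line, values as JSON. drive_tool: Moves the arm, as the interface text tells. Its arguments: {"type":"object","properties":{"steps":{"type":"array"}},"required":["steps"]}

```bash
mkdir -p pics; ls; python3 - <<'E'
from workcell import bot, vision
import cv2, numpy as np
print(bot.get_obs(), bot.tip_reach)
for n in("scene","top"):
    p,d=vision.camera(n); cv2.imwrite(f"pics/{n}0.png",p[:,:,::-1]); np.savez(f"{n}0.npz",p=p,d=d)
    m=vision.camera_model(n); R=cv2.Rodrigues(np.array(m["rvec"]))[0]; print(n,m["mtx"],-R.T@np.array(m["tvec"]).ravel(),R)
E
```

```text
pics
{'clock': 0.0, 'joint_pos': array([ 1.17897799e+00,  2.41406390e-01,  3.68967300e-03,  1.33522393e+00,
       -1.07627442e-05,  1.57080400e+00]), 'joint_vel': array([-1.08459629e-03, -1.70186300e-03, -8.56199385e-04,  1.08186903e-04,
        5.09548935e-05,  8.48674375e-05]), 'tau': array([ 1.77443860e-05, -3.72315359e+01,  2.52409887e+01,  1.69284706e-02,
       -3.26444126e-05,  5.43574785e-07]), 'eef_pos': array([0.19074489, 0.461642  , 0.30300292]), 'tool_rot': array([ 8.31226527e-01,  5.55932830e-01, -8.88211977e-04,  6.00529187e-04]), 'ft_force': array([-0.45194592,  0.57114757, -0.65347011]), 'ft_torque': array([ 0.03329385, -0.01405146, -0.01666296]), 'grip_width': 0.08573085876132658} 0.0726
scene [[493.73832232   0.         319.20333986]
 [  0.         493.73832232 239.58744418]
 [  0.           0.           1.        ]] [1.07996999 0.26406272 0.97870986] [[-0.4009435   0.91610075  0.00193117]
 [ 0.78628378  0.34520764 -0.51243487]
 [-0.47010862 -0.20393898 -0.85872392]]
top [[452.74240291   0.         322.31510871]
 [  0.         452.74240291 236.91489394]
 [  0.           0.           1.        ]] [0.52521211 0.06333605 0.88587537] [[ 0.01291287 -0.9997374   0.01893118]
 [-0.99634643 -0.01446293 -0.08417013]
 [ 0.08442183 -0.01777514 -0.99627155]]
```

View pics/scene0.png

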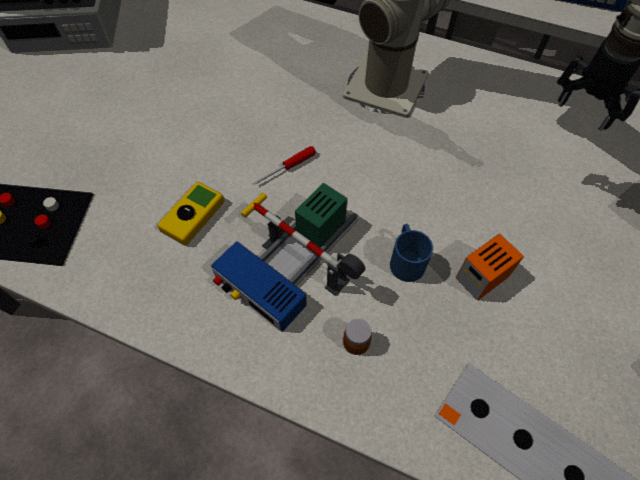

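View pics/top0.png

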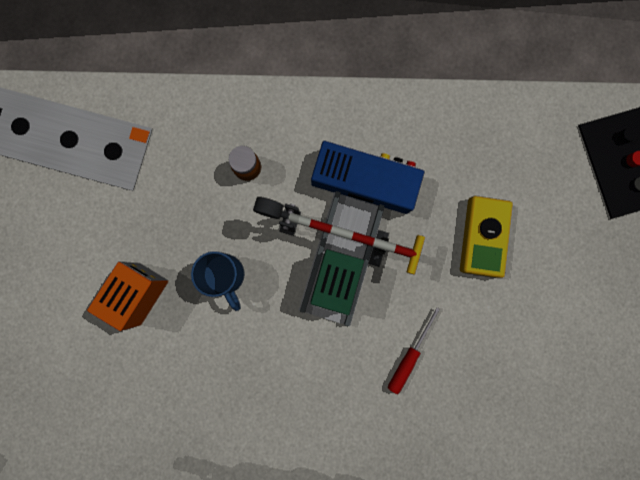

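The top view shows the handle at about (416,254), the hinge near (287,218), the green unit near (337,282) and the dock near (367,176). The meter is at (487,237) and the driver runs from (395,390) to (437,310). Next I measure these by colour mask and depth.

```bash
cat > h.py <<'E'
import cv2, numpy as np
from workcell import bot, vision
def cam(n):
    m=vision.camera_model(n); return np.array(m["mtx"]),cv2.Rodrigues(np.array(m["rvec"]))[0],np.array(m["tvec"]).ravel()
def cloud(n,d):
    K,R,t=cam(n); v,u=np.mgrid[:480,:640]
    c=np.stack([(u-K[0,2])/K[0,0]*d,(v-K[1,2])/K[1,1]*d,d],-1)
    return (c-t)@R
def ray(n,uv,z):
    K,R,t=cam(n); r=R.T@np.linalg.inv(K)@np.array([uv[0],uv[1],1.]); o=-R.T@t
    return o+r*(z-o[2])/r[2]
def big(m):
    n,l,s,c=cv2.connectedComponentsWithStats(m.astype(np.uint8)); return l==1+s[1:,4].argmax()
E
python3 - <<'E'
from h import *
for n in("top","scene"):
    z=np.load(n+"0.npz"); p,d=z["p"],z["d"]; P=cloud(n,d); hsv=cv2.cvtColor(p,cv2.COLOR_RGB2HSV); H,S,V=[hsv[...,i].astype(int) for i in range(3)]
    ok=d>0
    print(n,"table z",np.median(P[300:330,200:260,2]))
    def rect(name,m,zl,zh):
        m=big(m&ok); q=P[m]; q=q[(q[:,2]>zl)&(q[:,2]<zh)]
        r=cv2.minAreaRect((q[:,:2]*1000).astype(np.float32)); print(name,m.sum(),"z",np.median(q[:,2]).round(4),r); 
    rect("unit",(H>55)&(H<85)&(S>90)&(P[...,0]<.6)&(P[...,2]>.09),.095,.112)
    rect("dock",(H>100)&(H<120)&(S>130)&(P[...,0]>.55)&(P[...,2]>.05),.052,.068)
    rect("handle",(H>20)&(H<32)&(S>120)&(P[...,2]>.06)&(P[...,2]<.12),.07,.12)
    rect("meter",(H>20)&(H<32)&(S>120)&(P[...,2]>.02)&(P[...,2]<.05)&(P[...,0]<.65),.02,.05)
    rect("driver",((H<6)|(H>174))&(S>150)&(P[...,2]<.05),.0,.05)
E
```

```text
top table z -0.0004553109417816847
unit 1991 z 0.1025 ((514.5810546875, 22.952421188354492), (69.75422668457031, 98.22563934326172), 74.58374786376953)
dock 4221 z 0.0595 ((712.1376953125, -33.697174072265625), (197.7440948486328, 78.83650207519531), 74.12003326416016)
handle 305 z 0.0911 ((564.7296752929688, -116.470947265625), (15.369583129882812, 68.71607208251953), 74.08943939208984)
meter 1678 z 0.0333 ((592.254150390625, -267.0191345214844), (81.78455352783203, 124.49830627441406), 82.08650207519531)
driver 606 z 0.0231 ((347.6940002441406, -108.25019836425781), (24.227752685546875, 91.03987884521484), 59.53062057495117)
scene table z -4.828506424791566e-06
unit 1196 z 0.1025 ((518.3887939453125, 25.011150360107422), (69.18830871582031, 99.90388488769531), 75.15885162353516)
dock 3190 z 0.0596 ((715.4793701171875, -32.616188049316406), (200.22998046875, 78.9160385131836), 73.92550659179688)
handle 177 z 0.0911 ((567.46435546875, -115.0738525390625), (17.2609806060791, 68.82180786132812), 74.8979263305664)
meter 964 z 0.0334 ((592.9099731445312, -265.1966552734375), (81.82991027832031, 122.75770568847656), 82.54267120361328)
driver 309 z 0.0221 ((351.705078125, -106.84970092773438), (23.186668395996094, 90.26295471191406), 60.602352142333984)
```

Emit:
drive_tool(steps=[0,0,0,0,0,7,-1,0,0,0,0,0,7,-1,0,0,0,0,0,7,-1,0,0,0,0,0,7,-1,0,0,0,0,0,7,-1,0,0,0,0,0,7,-1,0,0,0,0,0,7,-1,0,0,0,0,0,7,-1])

```text
clock: 0.77
eef_pos: [0.1908, 0.4619, 0.3034]
tool_rot: [0.995, 0.098, -0.0, 0.001]
ft_force: [0.4, 0.1, 1.1]
grip_width: 0.0855
```

Emit:
drive_tool(steps=[0,0,0,0,0,7,0.2,0,0,0,0,0,7,0.2,0,0,0,0,0,7,0.2,0,0,0,0,0,6.5,0.2,0,0,0,0,0,0,0.2,0,0,0,0,0,0,0.2])

```text
clock: 1.27
eef_pos: [0.1908, 0.4619, 0.3035]
tool_rot: [0.991, -0.137, -0.0, 0.0]
ft_force: [0.7, -0.4, 1.1]
grip_width: 0.0337
```

```bash
cat >> h.py <<'E'
from scipy.spatial.transform import Rotation as Ro
O=np.array([.5985,0,0]); XS=np.array([.9613,-.2756,0]); YS=np.array([.2756,.9613,0])
def stt():
    o=bot.get_obs(); p=o["eef_pos"]-O; R=Ro.from_quat(o["tool_rot"]).as_matrix()
    S=np.array([XS,YS,[0,0,1]])
    print("t",round(o["clock"],2),"TCP st mm",(S@p*1000).round(1),"world",o["eef_pos"].round(4)); print("tool axes in st (cols)\n",(S@R).round(3)); print("q",o["joint_pos"].round(2),"F",o["ft_force"].round(1),"w",round(o["grip_width"],4))
    tip=S@(o["eef_pos"]+R[:,2]*bot.tip_reach-O)*1000; print("tip st",tip.round(1))
    return S,S@p,S@R
E
python3 -c "
from h import *
S,p,R=stt(); print((R.T@(np.array([0,-.229,.28])-p)).round(4))"
```

```text
t 1.27 TCP st mm [-519.2  331.7  303.5] world [0.1908 0.4619 0.3035]
tool axes in st (cols)
 [[ 1.     0.004 -0.   ]
 [ 0.004 -1.    -0.001]
 [-0.     0.001 -1.   ]]
q [1.18 0.24 0.   1.34 0.   3.03] F [ 0.7 -0.4  1.1] w 0.0337
tip st [-519.2  331.6  230.9]
[0.5171 0.5626 0.024 ]
```

Emit:
drive_tool(steps=[0.0323,0.0352,0,0,0,0,0.2,0.0323,0.0352,0,0,0,0,0.2,0.0323,0.0352,0,0,0,0,0.2,0.0323,0.0352,0,0,0,0,0.2,0.0323,0.0352,0,0,0,0,0.2,0.0323,0.0352,0,0,0,0,0.2,0.0323,0.0352,0,0,0,0,0.2,0.0323,0.0352,0,0,0,0,0.2])

```text
clock: 1.93
eef_pos: [0.3404, 0.1622, 0.3041]
tool_rot: [0.991, -0.137, 0.0, -0.0]
ft_force: [1.2, 0.3, 0.4]
grip_width: 0.0339
```

Emit:
drive_tool(steps=[0.0323,0.0352,0,0,0,0,0.2,0.0323,0.0352,0,0,0,0,0.2,0.0323,0.0352,0,0,0,0,0.2,0.0323,0.0352,0,0,0,0,0.2,0.0323,0.0352,0,0,0,0,0.2,0.0323,0.0352,0,0,0,0,0.2,0.0323,0.0352,0,0,0,0,0.2,0.0323,0.0352,0,0,0,0,0.2])

```text
clock: 2.6
eef_pos: [0.4897, -0.1362, 0.3038]
tool_rot: [0.99, -0.138, 0.0, -0.0]
ft_force: [0.8, 0.9, 1.0]
grip_width: 0.034
```

Emit:
drive_tool(steps=[0,0,0,6.5,0,0,0.2,0,0,0,6.5,0,0,0.2,0,0,0,6.5,0,0,0.2,0,0,0,6.5,0,0,0.2,0,0,0,6.5,0,0,0.2,0,0,0,6.5,0,0,0.2,0,0,0,6,0,0,0.2,0,0,0,0,0,0,0.2])

```text
clock: 3.27
eef_pos: [0.4883, -0.1357, 0.3011]
tool_rot: [0.914, -0.13, 0.051, -0.381]
ft_force: [-0.4, -1.2, -0.7]
grip_width: 0.034
```

```bash

python3 -c "
from h import *
S,p,R=stt(); print((R.T@(np.array([0,-.229,.15])-p)).round(4))"
```

```text
t 3.27 TCP st mm [ -68.6 -160.8  301.1] world [ 0.4883 -0.1357  0.3011]
tool axes in st (cols)
 [[ 1.    -0.004 -0.003]
 [-0.001 -0.705  0.709]
 [-0.005 -0.709 -0.705]]
q [-0.58  0.4   0.03  1.5   0.74  1.15] F [-0.4 -1.2 -0.7] w 0.034
tip st [ -68.8 -109.3  249.9]
[0.0694 0.1549 0.0579]
```

Emit:
drive_tool(steps=[0.0116,0.0258,0.0097,0,0,0,0.2,0.0116,0.0258,0.0097,0,0,0,0.2,0.0116,0.0258,0.0097,0,0,0,0.2,0.0116,0.0258,0.0097,0,0,0,0.2,0.0116,0.0258,0.0097,0,0,0,0.2,0.0116,0.0258,0.0097,0,0,0,0.2,0,0,0,0,0,0,0.2,0,0,0,0,0,0,0.2])

```text
clock: 3.93
eef_pos: [0.5373, -0.2183, 0.1518]
tool_rot: [0.915, -0.128, 0.052, -0.379]
ft_force: [0.1, 0.3, 0.8]
grip_width: 0.0338
```

```bash

python3 -c "
from h import *
S,p,R=stt(); print((R.T@(np.array([0,-.172,.093])-p)).round(4))
for n in('scene','top'):
    q,d=vision.camera(n); cv2.imwrite(f'pics/{n}1.png',q[:,:,::-1])"
```

```text
t 3.93 TCP st mm [   1.3 -226.7  151.8] world [ 0.5373 -0.2183  0.1518]
tool axes in st (cols)
 [[ 1.    -0.001 -0.003]
 [ 0.002 -0.707  0.707]
 [-0.003 -0.707 -0.707]]
q [-0.65  0.71  0.14  1.35  0.72  1.07] F [0.1 0.3 0.8] w 0.0338
tip st [   1.1 -175.4  100.5]
[-0.001   0.0029  0.0803]
```

View pics/scene1.png

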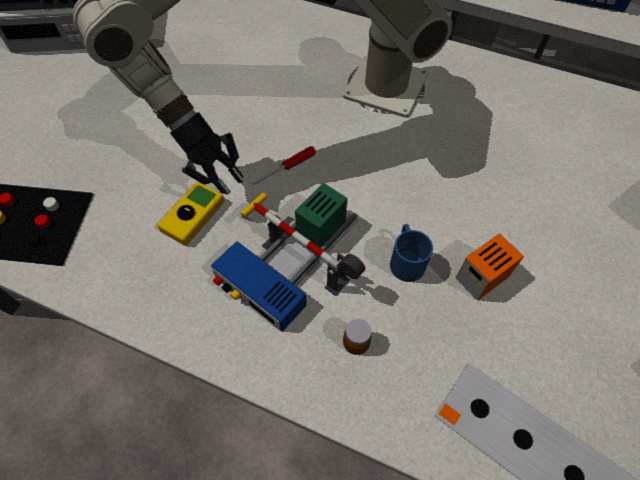

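View pics/top1.png

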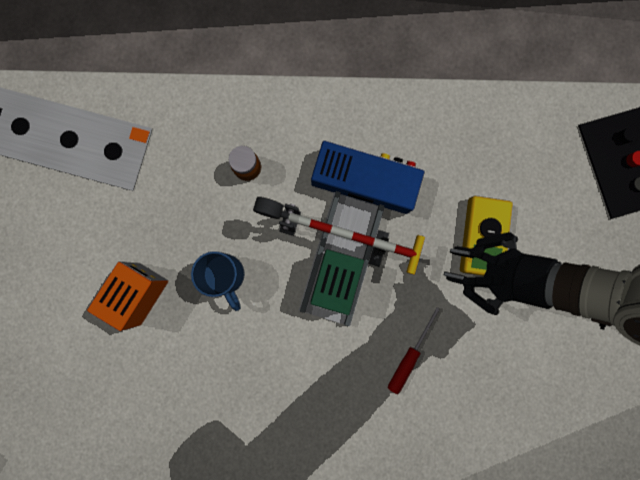

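The fingers, at (455,250) and (450,275) in the top view, line up with the handle centre at (416,254) and will straddle the bar. I slide them in below the handle.

Emit:
drive_tool(steps=[0,0.001,0.0135,0,0,0,0.2,0,0.001,0.0135,0,0,0,0.2,0,0.001,0.0135,0,0,0,0.2,0,0,0.0135,0,0,0,0.2,0,0,0.0135,0,0,0,0.2,0,0,0.0125,0,0,0,0.2,0,0,0,0,0,0,0.2])

```text
clock: 4.62
eef_pos: [0.5524, -0.1642, 0.0958]
tool_rot: [0.915, -0.127, 0.053, -0.379]
ft_force: [0.3, -0.1, -1.4]
grip_width: 0.0342
```

```bash

python3 -c "
from h import *
S,p,R=stt()
for th in (0,.2,.4,.6,.8,1.0,1.1,1.2):
    C=np.array([0,.115-.235*np.cos(th),.085+.235*np.sin(th)]); print(th,(R.T@(C+[0,-.0435,.0165]-p)).round(4))
for n in('scene','top'):
    q,d=vision.camera(n); cv2.imwrite(f'pics/{n}2.png',q[:,:,::-1]); np.savez(n+'2.npz',p=q,d=d)
    c=q[:,:,::-1]; c=c[150:270,130:290] if n=='scene' else c[190:310,380:540]; cv2.imwrite(f'pics/{n}2c.png',cv2.resize(c,None,fx=4,fy=4))"
```

```text
t 4.62 TCP st mm [   0.9 -170.6   95.8] world [ 0.5524 -0.1642  0.0958]
tool axes in st (cols)
 [[ 1.     0.004 -0.002]
 [ 0.004 -0.708  0.707]
 [ 0.001 -0.707 -0.708]]
q [-0.56  0.73  0.01  1.13  0.74  1.17] F [ 0.3 -0.1 -1.4] w 0.0342
tip st [   0.8 -119.3   44.4]
0 [-0.0009 -0.009   0.001 ]
0.2 [-0.0008 -0.0454 -0.0287]
0.4 [-0.0007 -0.0868 -0.0507]
0.6 [-0.0006 -0.1319 -0.0639]
0.8 [-0.0004 -0.1786 -0.0679]
1.0 [-0.0003 -0.2252 -0.0626]
1.1 [-2.000e-04 -2.479e-01 -5.650e-02]
1.2 [-1.000e-04 -2.699e-01 -4.810e-02]
```

View pics/scene2c.png

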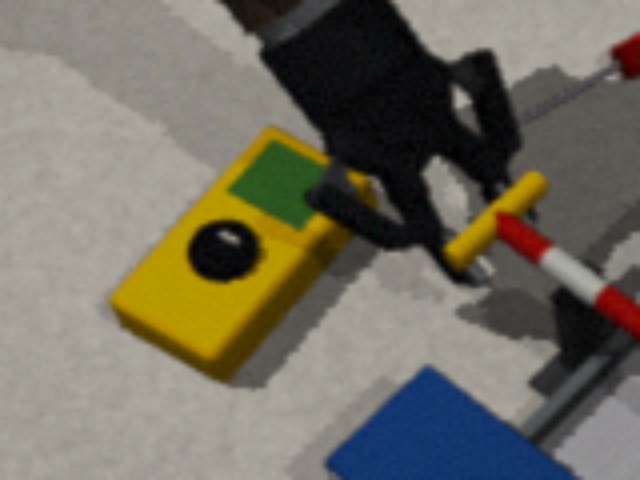

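View pics/top2c.png

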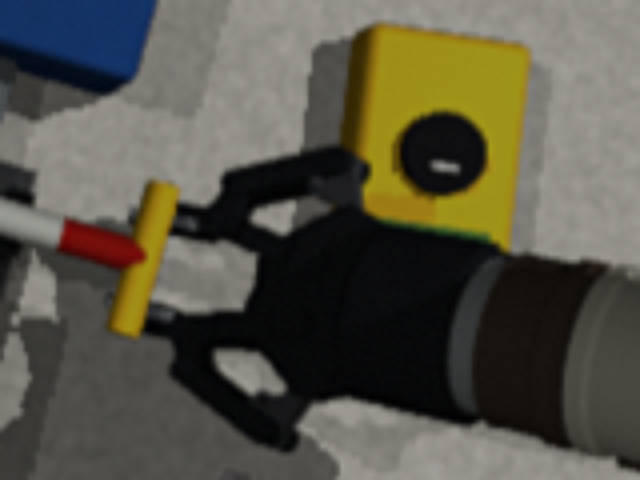

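Both fingers sit under the handle, one on each side of the bar (top crop, around (185,220) and (155,315)). I push up slowly along the arc.

Emit:
drive_tool(steps=[0,-0.0076,-0.0048,0,0,0,0.2,0,-0.0076,-0.0048,0,0,0,0.2,0,-0.0076,-0.0048,0,0,0,0.2,0,-0.0076,-0.0048,0,0,0,0.2,0,-0.0076,-0.0048,0,0,0,0.2,0,-0.0076,-0.0048,0,0,0,0.2,0,-0.0104,-0.0055,0,0,0,0.2,0,-0.0104,-0.0055,0,0,0,0.2])

```text
clock: 5.38
eef_pos: [0.5578, -0.1487, 0.1714]
tool_rot: [0.915, -0.128, 0.054, -0.379]
ft_force: [-0.5, -2.7, 0.0]
grip_width: 0.0342
```

```bash

python3 -c "
from h import *
S,p,R=stt()
for th in (.3,.4,.6,.8,1.0,1.1,1.2):
    C=np.array([0,.115-.235*np.cos(th),.085+.235*np.sin(th)]); print(th,(R.T@(C+[0,-.0435,.0165]-p)).round(4))
for n in('scene',):
    q,d=vision.camera(n); cv2.imwrite(f'pics/{n}3.png',q[:,:,::-1]); 
    c=q[:,:,::-1]; c=c[120:270,130:330] ; cv2.imwrite(f'pics/{n}3c.png',cv2.resize(c,None,fx=4,fy=4))"
```

```text
t 5.38 TCP st mm [   1.8 -154.1  171.4] world [ 0.5578 -0.1487  0.1714]
tool axes in st (cols)
 [[ 1.     0.001  0.001]
 [ 0.    -0.707  0.707]
 [ 0.001 -0.707 -0.707]]
q [-0.54  0.63  0.05  1.24  0.75  1.21] F [-0.5 -2.7  0. ] w 0.0342
tip st [   1.9 -102.8  120. ]
0.3 [-0.0018 -0.0005  0.0011]
0.4 [-0.0018 -0.0218 -0.0088]
0.6 [-0.0018 -0.0668 -0.022 ]
0.8 [-0.0017 -0.1136 -0.026 ]
1.0 [-0.0017 -0.1602 -0.0207]
1.1 [-0.0017 -0.1829 -0.0146]
1.2 [-0.0017 -0.2048 -0.0062]
```

View pics/scene3c.png

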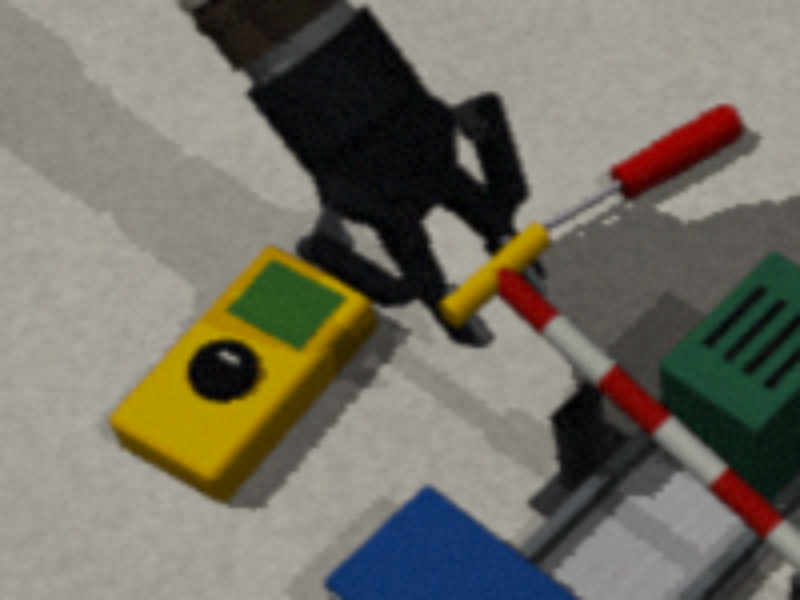

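Emit:
drive_tool(steps=[0,-0.0108,-0.0048,0,0,0,0.2,0,-0.011,-0.004,0,0,0,0.2,0,-0.0112,-0.0035,0,0,0,0.2,0,-0.0112,-0.0035,0,0,0,0.2,0,-0.0113,-0.003,0,0,0,0.2,0,-0.0113,-0.0025,0,0,0,0.2,0,-0.0117,-0.0015,0,0,0,0.2,0,-0.0117,-0.001,0,0,0,0.2])

```text
clock: 6.1
eef_pos: [0.5707, -0.1024, 0.2514]
tool_rot: [0.915, -0.128, 0.053, -0.379]
ft_force: [-0.3, -0.7, 0.4]
grip_width: 0.0341
```

```bash

python3 -c "
from h import *
S,p,R=stt()
for th in (.7,.8,1.0,1.1,1.2):
    C=np.array([0,.115-.235*np.cos(th),.085+.235*np.sin(th)]); print(th,(R.T@(C+[0,-.0435,.0165]-p)).round(4))
for n in('scene',):
    q,d=vision.camera(n); cv2.imwrite(f'pics/{n}4.png',q[:,:,::-1]); 
    c=q[:,:,::-1]; c=c[80:280,130:390] ; cv2.imwrite(f'pics/{n}4c.png',cv2.resize(c,None,fx=3,fy=3))"
```

```text
t 6.1 TCP st mm [   1.5 -106.1  251.4] world [ 0.5707 -0.1024  0.2514]
tool axes in st (cols)
 [[ 1.     0.001 -0.001]
 [ 0.001 -0.707  0.707]
 [ 0.    -0.707 -0.707]]
q [-0.46  0.52  0.09  1.32  0.77  1.32] F [-0.3 -0.7  0.4] w 0.0341
tip st [  1.5 -54.7 200.1]
0.7 [-0.0015  0.0005 -0.0026]
0.8 [-0.0015 -0.023  -0.0034]
1.0 [-0.0015 -0.0696  0.0019]
1.1 [-0.0014 -0.0923  0.0081]
1.2 [-0.0014 -0.1142  0.0165]
```

View pics/scene4c.png

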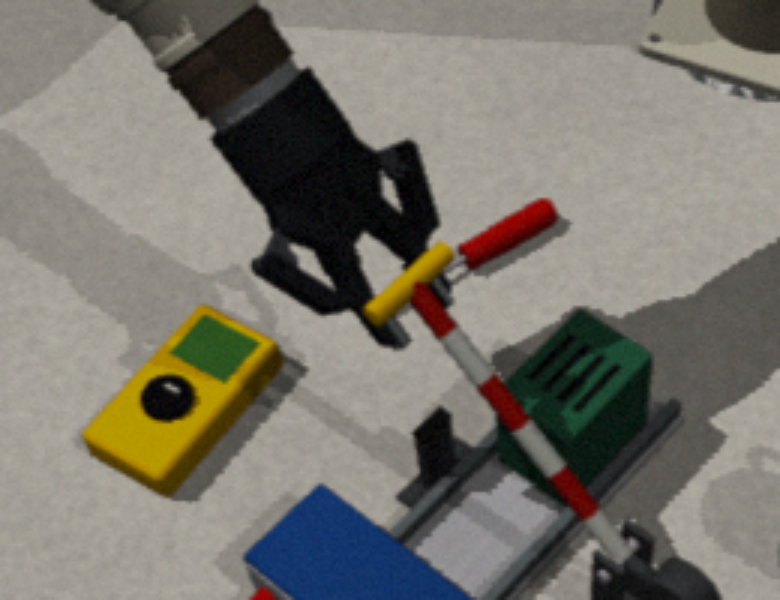

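Emit:
drive_tool(steps=[0,-0.0117,-0.0015,0,0,0,0.2,0,-0.0117,-0.001,0,0,0,0.2,0,-0.0117,0.0005,0,0,0,0.2,0,-0.0117,0.0008,0,0,0,0.2,0,-0.0117,0.0012,0,0,0,0.2,0,-0.0117,0.0018,0,0,0,0.2,0,-0.0115,0.0025,0,0,0,0.2,0,-0.0115,0.003,0,0,0,0.2])

```text
clock: 6.82
eef_pos: [0.5903, -0.0339, 0.3118]
tool_rot: [0.915, -0.128, 0.053, -0.379]
ft_force: [0.0, -0.1, 0.6]
grip_width: 0.0339
```

Emit:
drive_tool(steps=[0,-0.0115,0.003,0,0,0,0.2,0,-0.0115,0.003,0,0,0,0.2,0,-0.0115,0.003,0,0,0,0.2,0,0,0,0,0,0,0.2,0,0,0,0,0,0,0.2])

```text
clock: 7.23
eef_pos: [0.5985, -0.0045, 0.3295]
tool_rot: [0.915, -0.127, 0.053, -0.379]
ft_force: [-0.8, -0.6, -0.1]
grip_width: 0.0339
```

```bash

python3 -c "
from h import *
S,p,R=stt()
for n in('scene',):
    q,d=vision.camera(n); cv2.imwrite(f'pics/{n}5.png',q[:,:,::-1])"
```

```text
t 7.23 TCP st mm [  1.3  -4.3 329.5] world [ 0.5985 -0.0045  0.3295]
tool axes in st (cols)
 [[ 1.     0.002 -0.001]
 [ 0.002 -0.707  0.707]
 [ 0.001 -0.707 -0.707]]
q [-0.28  0.41  0.14  1.3   0.79  1.56] F [-0.8 -0.6 -0.1] w 0.0339
tip st [  1.2  47.  278.2]
```

View pics/scene5.png

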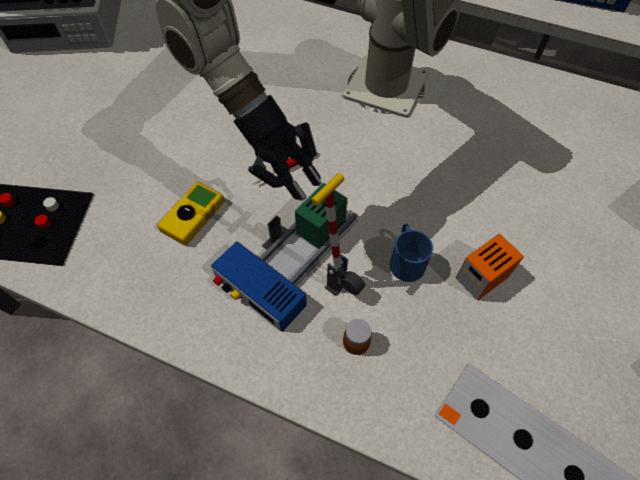

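The bar is past its balance point and has left the fingers; in the scene view the handle is at (328,188), near upright. I withdraw and turn the tool for the push.

Emit:
drive_tool(steps=[0,0.014,-0.014,0,0,0,0.2,0,0.02,-0.02,0,0,0,0.2,0,0.02,-0.02,0,0,0,0.2,-0.02,0.02,-0.02,0,0,0,0.2,-0.03,0,0,-6,0,0,1,-0.03,0,0,-6.5,0,0,1,-0.03,0,0,-6.5,0,0,1,-0.03,0,0,-6.5,0,0,1])

```text
clock: 7.95
eef_pos: [0.4337, -0.0688, 0.3286]
tool_rot: [0.976, -0.139, 0.023, -0.165]
ft_force: [0.9, 2.0, 0.9]
grip_width: -0.0
```

Emit:
drive_tool(steps=[-0.03,0,0,-6.5,0,0,1,-0.03,0,0,-6.5,0,0,1,0,0,0,-6.5,0,0,1,0,0,0,0,0,-6,1,0,0,0,0,0,-7,1,0,0,0,0,0,-7,1,0,0,0,0,0,-7,1,0,0,0,0,0,-7,1])

```text
clock: 8.62
eef_pos: [0.3771, -0.0513, 0.3287]
tool_rot: [0.987, 0.159, -0.0, -0.0]
ft_force: [-0.0, 0.2, -0.0]
grip_width: 0.0004
```

Emit:
drive_tool(steps=[0,0,0,0,0,-7,1,0,0,0,0,0,-7,1,0,0,0,0,0,-7,1,0,0,0,0,0,-7,1,0,0,0,0,0,-7,1,0,0,0,0,0,-7,1,0,0,0,0,0,-7,1,0,0,0,0,0,-7,1])

```text
clock: 9.28
eef_pos: [0.3771, -0.0514, 0.3286]
tool_rot: [0.797, 0.604, -0.0, -0.0]
ft_force: [0.3, -0.3, -0.6]
grip_width: -0.0002
```

```bash

python3 -c "
from h import *
S,p,R=stt()
for n in('scene','top'):
    q,d=vision.camera(n); cv2.imwrite(f'pics/{n}6.png',q[:,:,::-1]);np.savez(n+'6.npz',p=q,d=d)"
```

```text
t 9.28 TCP st mm [-198.7 -110.5  328.6] world [ 0.3771 -0.0514  0.3286]
tool axes in st (cols)
 [[-0.006  1.    -0.001]
 [ 1.     0.006 -0.   ]
 [-0.    -0.001 -1.   ]]
q [-0.14 -0.01 -0.22  1.36  0.    0.14] F [ 0.3 -0.3 -0.6] w -0.0002
tip st [-198.8 -110.5  256. ]
```

View pics/scene6.png

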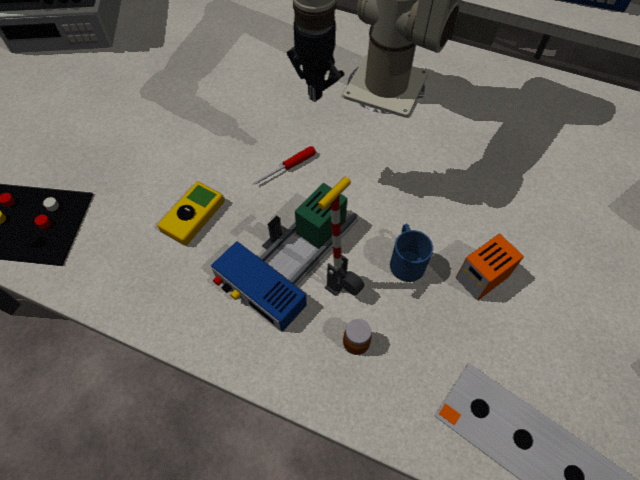

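View pics/top6.png

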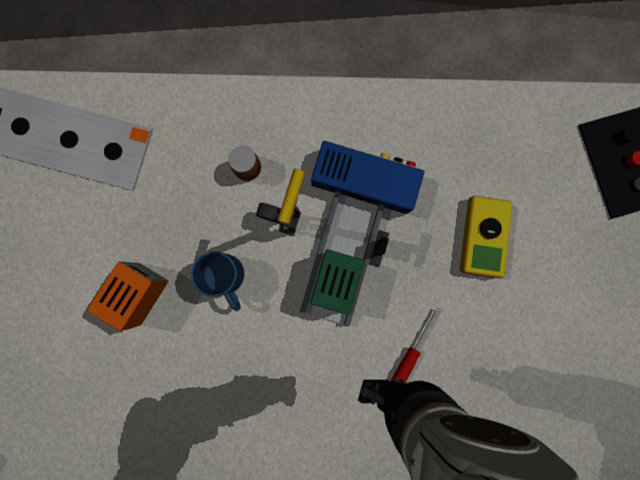

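The bar stands up (handle at about (290,195) in the top view) and the unit has not moved. I check the numbers while tilting for the push.

Emit:
drive_tool(steps=[0.0275,0,0.015,0,0,0,1,0.0275,0,0.015,0,0,0,1,0.0275,0,0.015,0,0,0,1,0.0275,0,0.015,0,0,0,1,0,0,0,-6.5,0,0,1,0,0,0,-6.5,0,0,1,0,0,0,-6.5,0,0,1,0,0,0,-6.5,0,0,1])

```text
clock: 10.05
eef_pos: [0.4078, 0.0547, 0.2689]
tool_rot: [0.779, 0.585, 0.137, 0.181]
ft_force: [0.1, 0.3, -0.7]
grip_width: 0.0002
```

Emit:
drive_tool(steps=[0,0,0,-6.5,0,0,1,0,0,0,-6.5,0,0,1,0,0,0,-6,0,0,1,0,0,0,0,0,0,1])

```text
clock: 10.38
eef_pos: [0.4033, 0.0537, 0.2646]
tool_rot: [0.738, 0.557, 0.229, 0.305]
ft_force: [-1.1, 0.8, -1.4]
grip_width: -0.0
```

```bash
cat > meas.py <<'E'
from h import *
def meas(n,z):
    p,d=z["p"],z["d"]; P=cloud(n,d); hsv=cv2.cvtColor(p,cv2.COLOR_RGB2HSV); H,S,V=[hsv[...,i].astype(int) for i in range(3)]
    M=np.array([XS,YS,[0,0,1]])
    m=(H>55)&(H<85)&(S>90)&(P[...,0]<.7)&(P[...,2]>.095)&(P[...,2]<.11)&(d>0)
    r=cv2.minAreaRect((P[big(m)][:,:2]*1000).astype(np.float32)); print(n,"unit st",(M@(np.append(r[0],0)/1000-O)*1000).round(1),r[1:])
    m=(H>20)&(H<32)&(S>120)&(P[...,2]>.15)&(d>0); q=P[big(m)]; c=M@(np.median(q,0)-O)*1000
    print("handle st",c.round(1),"angle~",np.arctan2(c[2]-85,115-c[1]).round(2))
E
python3 -c "
from meas import *
S,p,R=stt()
print((R.T@(np.array([-.216,0,.15])-p)).round(4),(R.T@(np.array([-.216,0,.081])-p)).round(4))
for n in('top','scene'): meas(n,np.load(n+'6.npz'))"
```

```text
t 10.38 TCP st mm [-202.5   -2.1  264.6] world [0.4033 0.0537 0.2646]
tool axes in st (cols)
 [[-0.     0.71   0.704]
 [ 1.     0.002 -0.001]
 [-0.002  0.704 -0.71 ]]
q [ 0.38 -0.26 -0.84  0.32 -0.45  0.5 ] F [-1.1  0.8 -1.4] w -0.0
tip st [-151.3   -2.2  213.1]
[ 0.0024 -0.0903  0.0718] [ 0.0025 -0.1389  0.1208]
top unit st [-87.1  -1.1   0. ] ((69.78701782226562, 97.94112396240234), 74.5522232055664)
handle st [ -1.3  96.4 325.5] angle~ 1.49
scene unit st [-83.2   1.7   0. ] ((69.69458770751953, 98.9105224609375), 74.87812042236328)
handle st [  6.3 100.5 325.2] angle~ 1.51
```

Emit:
drive_tool(steps=[0,-0.018,0.0145,0,0,0,1,0,-0.018,0.0145,0,0,0,1,0,-0.018,0.0145,0,0,0,1,0,-0.018,0.0145,0,0,0,1,0,-0.018,0.014,0,0,0,1,0,0,0,0,0,0,1,0,0,0,0,0,0,1])

```text
clock: 10.97
eef_pos: [0.3954, 0.0579, 0.1533]
tool_rot: [0.739, 0.557, 0.228, 0.304]
ft_force: [0.3, -0.1, -0.7]
grip_width: -0.0002
```

```bash

python3 -c "
from h import *
S,p,R=stt()
print((R.T@(np.array([-.216,0,.081])-p)).round(4))"
```

```text
t 10.97 TCP st mm [-211.2   -0.3  153.3] world [0.3954 0.0579 0.1533]
tool axes in st (cols)
 [[ 0.001  0.711  0.704]
 [ 1.     0.001 -0.002]
 [-0.002  0.704 -0.711]]
q [ 0.41 -0.   -1.06 -0.13 -0.46  0.53] F [ 0.3 -0.1 -0.7] w -0.0002
tip st [-160.1   -0.4  101.7]
[ 0.0004 -0.0543  0.048 ]
```

Emit:
drive_tool(steps=[0,0,0,5,0,0,1,0,0,0,5,0,0,1,0,0,0,5,0,0,1,0,0,0,0,0,0,1,0,0,0,0,0,0,1])

```text
clock: 11.38
eef_pos: [0.3983, 0.0584, 0.1575]
tool_rot: [0.771, 0.58, 0.159, 0.208]
ft_force: [-0.7, 0.6, -0.2]
grip_width: -0.0002
```

```bash

python3 -c "
from h import *
S,p,R=stt()
print((R.T@(np.array([-.202,0,.093])-p)).round(4))"
```

```text
t 11.38 TCP st mm [-208.5    0.9  157.5] world [0.3983 0.0584 0.1575]
tool axes in st (cols)
 [[ 0.002  0.863  0.506]
 [ 1.    -0.003  0.002]
 [ 0.004  0.506 -0.863]]
q [ 0.31 -0.02 -0.86  0.27 -0.28  0.52] F [-0.7  0.6 -0.2] w -0.0002
tip st [-171.8    1.1   94.9]
[-0.0012 -0.027   0.059 ]
```

Emit:
drive_tool(steps=[0,-0.0054,0.0118,0,0,0,1,0,-0.0054,0.0118,0,0,0,1,0,-0.0054,0.0118,0,0,0,1,0,-0.0054,0.0118,0,0,0,1,0,-0.0054,0.0118,0,0,0,1,0,0,0,0,0,0,1,0,0,0,0,0,0,1])

```text
clock: 11.97
eef_pos: [0.4003, 0.0564, 0.0895]
tool_rot: [0.771, 0.582, 0.155, 0.207]
ft_force: [0.3, -0.1, -0.1]
grip_width: 0.0002
```

```bash

python3 -c "
from h import *
S,p,R=stt()
print((R.T@(np.array([.01,0,0]))).round(5))
q,d=vision.camera('scene'); cv2.imwrite('pics/scene7.png',q[:,:,::-1])"
```

```text
t 11.97 TCP st mm [-206.1   -0.5   89.5] world [0.4003 0.0564 0.0895]
tool axes in st (cols)
 [[-0.001  0.867  0.499]
 [ 1.     0.001 -0.001]
 [-0.001  0.499 -0.867]]
q [ 0.3   0.16 -0.95  0.01 -0.28  0.51] F [ 0.3 -0.1 -0.1] w 0.0002
tip st [-169.8   -0.5   26.6]
[-1.00e-05  8.67e-03  4.99e-03]
```

View pics/scene7.png

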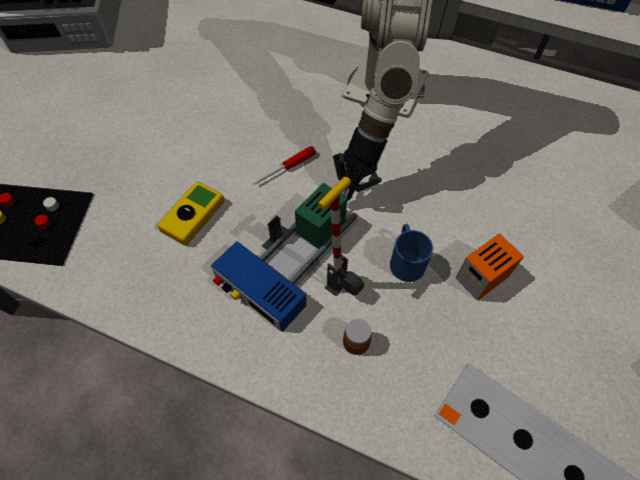

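The tool is behind the panel in the lane, with a gap of about 25 mm. I move up to it and push.

Emit:
drive_tool(steps=[0,0.0035,0.002,0,0,0,1,0,0.0035,0.002,0,0,0,1,0,0.0035,0.002,0,0,0,1,0,0.0035,0.002,0,0,0,1,0,0.0026,0.0015,0,0,0,1,0,0.0026,0.0015,0,0,0,1,0,0.0026,0.0015,0,0,0,1,0,0.0026,0.0015,0,0,0,1])

```text
clock: 12.68
eef_pos: [0.4278, 0.0487, 0.0896]
tool_rot: [0.771, 0.582, 0.155, 0.206]
ft_force: [-3.6, 1.1, 3.4]
grip_width: 0.0001
```

Emit:
drive_tool(steps=[0,0.0035,0.002,0,0,0,1,0,0.0035,0.002,0,0,0,1,0,0.0035,0.002,0,0,0,1,0,0.0035,0.002,0,0,0,1,0,0.0035,0.002,0,0,0,1,0,0.0035,0.002,0,0,0,1,0,0.0035,0.002,0,0,0,1,0,0.0035,0.002,0,0,0,1])

```text
clock: 13.35
eef_pos: [0.4597, 0.0398, 0.09]
tool_rot: [0.771, 0.582, 0.156, 0.207]
ft_force: [-2.1, -0.2, -0.7]
grip_width: 0.0001
```

```bash

python3 -c "
from meas import *
S,p,R=stt()
for n in ['scene','top']:
  q,d=vision.camera(n); cv2.imwrite(f'pics/{n}8.png',q[:,:,::-1]); meas(n,dict(p=q,d=d))"
```

```text
t 13.35 TCP st mm [-144.4    0.    90. ] world [0.4597 0.0398 0.09  ]
tool axes in st (cols)
 [[-0.001  0.866  0.5  ]
 [ 1.     0.001  0.   ]
 [-0.     0.5   -0.866]]
q [ 0.2   0.24 -0.84  0.03 -0.23  0.42] F [-2.1 -0.2 -0.7] w 0.0001
tip st [-108.1    0.    27.2]
scene unit st [-48.2   0.9   0. ] ((71.22571563720703, 98.96334838867188), 74.35926818847656)
handle st [  4.4 100.3 325.1] angle~ 1.51
top unit st [-49.7  -1.5   0. ] ((69.92766571044922, 98.61244201660156), 73.99568939208984)
handle st [ -1.5  96.3 325.4] angle~ 1.49
```

View pics/top8.png

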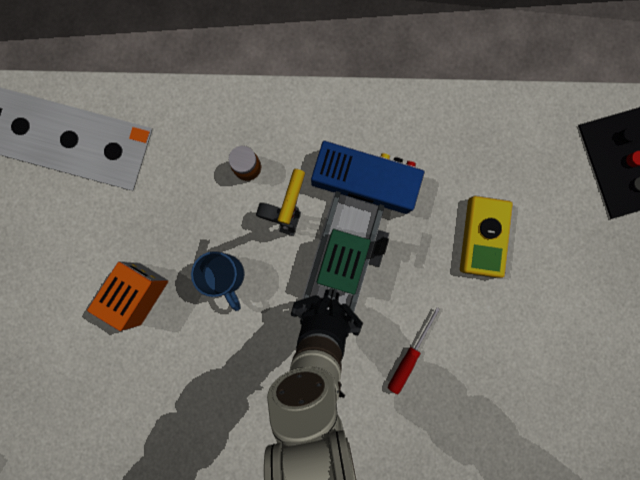

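The unit is sliding straight and upright at (345,262) in the top view, with about 79 mm to go and a force of about 2 N.

Emit:
drive_tool(steps=[0,0.0043,0.0025,0,0,0,1,0,0.0043,0.0025,0,0,0,1,0,0.0043,0.0025,0,0,0,1,0,0.0043,0.0025,0,0,0,1,0,0.0043,0.0025,0,0,0,1,0,0.0043,0.0025,0,0,0,1,0,0.0043,0.0025,0,0,0,1,0,0.0043,0.0025,0,0,0,1])

```text
clock: 14.12
eef_pos: [0.4982, 0.0289, 0.0901]
tool_rot: [0.771, 0.582, 0.156, 0.207]
ft_force: [-3.5, 1.0, 2.2]
grip_width: -0.0003
```

Emit:
drive_tool(steps=[0,0.0043,0.0025,0,0,0,1,0,0.0043,0.0025,0,0,0,1,0,0.0043,0.0025,0,0,0,1,0,0.0035,0.002,0,0,0,1,0,0.0035,0.002,0,0,0,1,0,0.0026,0.0015,0,0,0,1,0,0.0017,0.001,0,0,0,1,0,0,0,0,0,0,1])

```text
clock: 14.78
eef_pos: [0.5251, 0.0212, 0.0901]
tool_rot: [0.771, 0.581, 0.156, 0.207]
ft_force: [-0.8, -0.0, 0.5]
grip_width: 0.0003
```

```bash

python3 -c "
from meas import *
S,p,R=stt()
for n in ['scene','top']:
  q,d=vision.camera(n); cv2.imwrite(f'pics/{n}9.png',q[:,:,::-1]); meas(n,dict(p=q,d=d))"
```

```text
t 14.78 TCP st mm [-76.4   0.2  90.1] world [0.5251 0.0212 0.0901]
tool axes in st (cols)
 [[-0.001  0.866  0.501]
 [ 1.     0.     0.   ]
 [ 0.     0.501 -0.866]]
q [ 0.13  0.32 -0.69  0.07 -0.2   0.36] F [-0.8 -0.   0.5] w 0.0003
tip st [-40.    0.2  27.3]
scene unit st [19.6  0.6  0. ] ((69.86041259765625, 98.8796615600586), 73.72115325927734)
handle st [  1.9  98.5 324.9] angle~ 1.5
top unit st [17.5 -1.7  0. ] ((69.8462142944336, 99.60134887695312), 73.66032409667969)
handle st [ -1.5  96.3 325.4] angle~ 1.49
```

Emit:
drive_tool(steps=[0,0.0013,0.00075,0,0,0,1,0,0.0013,0.00075,0,0,0,1,0,0.0013,0.00075,0,0,0,1,0,0.0013,0.00075,0,0,0,1,0,0.0013,0.00075,0,0,0,1,0,0.0013,0.00075,0,0,0,1])

```text
clock: 15.38
eef_pos: [0.5332, 0.0189, 0.0899]
tool_rot: [0.771, 0.582, 0.156, 0.207]
ft_force: [-3.5, 0.6, 2.2]
grip_width: -0.0001
```

Emit:
drive_tool(steps=[0,0.0009,0.0005,0,0,0,1,0,0.0009,0.0005,0,0,0,1])

```text
clock: 15.55
eef_pos: [0.5352, 0.0182, 0.0899]
tool_rot: [0.771, 0.582, 0.156, 0.207]
ft_force: [-3.6, 1.0, 2.3]
grip_width: 0.0001
```

```bash

python3 -c "
from meas import *
S,p,R=stt()
for n in ['scene','top']:
  q,d=vision.camera(n); cv2.imwrite(f'pics/{n}10.png',q[:,:,::-1]); meas(n,dict(p=q,d=d))"
```

```text
t 15.55 TCP st mm [-65.9   0.1  89.9] world [0.5352 0.0182 0.0899]
tool axes in st (cols)
 [[-0.001  0.866  0.5  ]
 [ 1.     0.001  0.   ]
 [-0.     0.5   -0.866]]
q [ 0.12  0.34 -0.67  0.07 -0.19  0.35] F [-3.6  1.   2.3] w 0.0001
tip st [-29.6   0.1  27. ]
scene unit st [29.6  0.6  0. ] ((69.43994903564453, 100.24140930175781), 74.33336639404297)
handle st [  3.6  98.8 325. ] angle~ 1.5
top unit st [27.3 -1.8  0. ] ((69.93343353271484, 97.6180191040039), 73.59195709228516)
handle st [ -1.5  96.4 325.4] angle~ 1.49
```

Nearly home, so I creep on until the force rises.

Emit:
drive_tool(steps=[0,0.0009,0.0005,0,0,0,1])

```text
clock: 15.73
eef_pos: [0.536, 0.018, 0.0899]
tool_rot: [0.771, 0.582, 0.156, 0.206]
ft_force: [-4.1, 0.6, 1.9]
grip_width: 0.0002
```

Emit:
drive_tool(steps=[0,0.0009,0.0005,0,0,0,1])

```text
clock: 15.82
eef_pos: [0.537, 0.0177, 0.0899]
tool_rot: [0.771, 0.582, 0.156, 0.206]
ft_force: [-5.6, 1.3, 1.1]
grip_width: -0.0001
```

Emit:
drive_tool(steps=[0,0.0009,0.0005,0,0,0,1])

```text
clock: 15.9
eef_pos: [0.5372, 0.0176, 0.0897]
tool_rot: [0.771, 0.582, 0.155, 0.206]
ft_force: [-10.5, 2.4, 7.7]
grip_width: 0.0004
```

The force has jumped to about 11 N with almost no motion, so the unit is against the dock. I hold briefly, then back off.

Emit:
drive_tool(steps=[0,0,0,0,0,0,1,0,0,0,0,0,0,1,0,0,0,0,0,0,1])

```text
clock: 16.15
eef_pos: [0.5371, 0.0176, 0.0897]
tool_rot: [0.771, 0.582, 0.155, 0.206]
ft_force: [-6.8, 2.3, 4.4]
grip_width: 0.0001
```

Emit:
drive_tool(steps=[0,-0.0035,-0.002,0,0,0,1,0,-0.0087,-0.005,0,0,0,1,0,-0.0173,-0.01,0,0,0,1,0,-0.0173,-0.01,0,0,0,1,0,-0.0173,-0.01,0,0,0,1,0,0,-0.02,0,0,0,1,0,0,-0.02,0,0,0,1,0,0,-0.02,0,0,0,1])

```text
clock: 16.82
eef_pos: [0.4372, 0.0462, 0.1425]
tool_rot: [0.771, 0.582, 0.156, 0.207]
ft_force: [0.1, 0.0, 0.1]
grip_width: -0.0002
```

Emit:
drive_tool(steps=[0,0,-0.02,0,0,0,1,0,0,0,0,0,0,1,0,0,0,0,0,0,1,0,0,0,0,0,0,1])

```text
clock: 17.15
eef_pos: [0.4287, 0.0488, 0.1593]
tool_rot: [0.771, 0.582, 0.156, 0.207]
ft_force: [0.0, -0.9, -1.2]
grip_width: 0.0001
```

```bash

python3 -c "
from meas import *
S,p,R=stt()
for n in ['scene','top']:
  q,d=vision.camera(n); cv2.imwrite(f'pics/{n}11.png',q[:,:,::-1]); meas(n,dict(p=q,d=d))"
```

```text
t 17.15 TCP st mm [-1.767e+02  1.000e-01  1.593e+02] world [0.4287 0.0488 0.1593]
tool axes in st (cols)
 [[-0.001  0.866  0.501]
 [ 1.     0.001  0.001]
 [ 0.     0.501 -0.866]]
q [ 0.25  0.03 -0.81  0.27 -0.25  0.47] F [ 0.  -0.9 -1.2] w 0.0001
tip st [-140.3    0.2   96.5]
scene unit st [32.   0.5  0. ] ((69.44338989257812, 99.22698974609375), 73.56707763671875)
handle st [  6.3 100.5 325.3] angle~ 1.51
top unit st [29.  -1.7  0. ] ((69.79452514648438, 97.89263916015625), 73.5569076538086)
handle st [ -1.3  96.5 325.4] angle~ 1.49
```

View pics/top11.png

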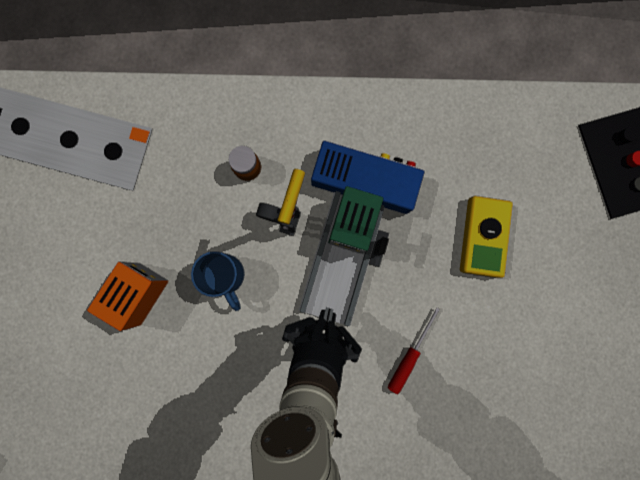

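View pics/scene11.png

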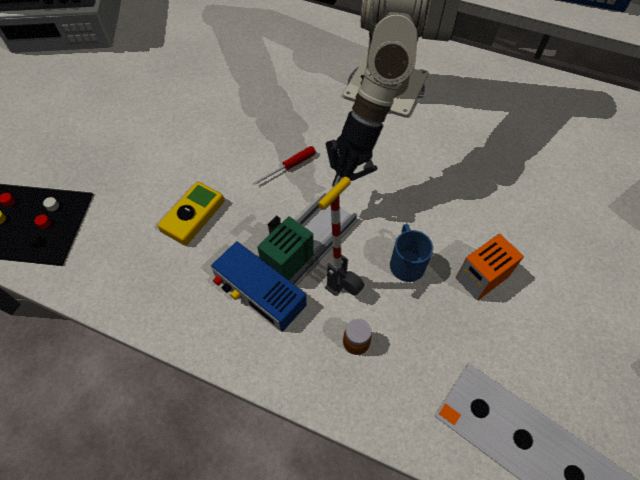

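The unit is against the dock (top view, about (357,217)), the bar is upright, the fingers are clear and the bystanders have not moved. I hand in.

```bash
python3 -c "
from workcell import job_done
print(job_done())"
```

```text
the job is handed in; nothing more can be done
None
```

I pushed the guard bar up from below its handle, with the fingers half open on either side of the bar, until it passed its balance point and swung upright by itself. Then, with closed fingertips, I pushed the unit along the lane until it met the dock, where the force rose from about 4 N to about 13 N with almost no further motion. I backed off and handed in at about 17 s of the 50 s.

- **Bar:** the last pictures put it at 1.49 rad (top view) and 1.51 rad (scene view), above the 1.38 needed.
- **Unit:** its station x came out at 29 mm (top view) and 32 mm (scene view), against 30 mm when home and a minimum of 26 mm. The two views differ by about 3 mm, which fits the 2 mm calibration. It looked upright and square in the lane.
- **Surroundings:** the fingers were clear of everything, and no bystander had visibly moved; I checked them only by eye in the pictures. The largest wrist force I read was about 13 N, seen only at the end of each move. No check failed.

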